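Unstack the ink pile onto its cork mats

TASK

Take the pile on the print bench apart and stand each thing upright, lid up, in the middle of the cork mat of its own outline: the small jar on the small round mat, the round tub on the large round mat, the square tub on the square mat, and the long case on the long mat, the square tub and the case turned in line with their mats. Never tip any of them over, leave the hinge clamp and the squeegee where they lie, and let go of everything at the end.

Things in the scene. Friction and masses are not known exactly. Their poses are not given: they have to be found in the camera images.
- case: Long flat lidded grey plastic case with a black seam and a small steel catch at each end, a plain block 170 (its x) x 62 (its y) x 45 mm high, about 0.35 kg. Bottom of the pile: at the start it lies on the bench and carries the two tubs side by side on its lid. Origin: centre of its underside; x along its length, z up.
- round_tub: Round white plastic ink tub with lid (closed), upright cylinder 50 mm in diameter, 50 mm high, about 0.12 kg. At the start it stands on the case about 45 mm from the case's middle, towards one end (either end). Origin: centre of its underside; z up.
- square_tub: Square white plastic ink tub with lid (closed), 46 x 46 mm and 50 mm high, about 0.12 kg. At the start it stands on the case about 45 mm from the case's middle, towards the other end, perhaps a little askew. Origin: centre of its underside; x and y square to its sides, z up.
- jar: Small amber glass jar with a dark steel lid, upright cylinder 34 mm in diameter, 40 mm high (lid 35 mm in diameter), about 0.07 kg. At the start it stands on top of one of the two tubs (either one). Origin: centre of its underside; z up.
- mat_long: Long rectangular cork mat fixed to the bench, 194 (its x) x 86 (its y) mm, 5 mm thick: place of the case. Origin: centre of its underside (bench level); x along its length.
- mat_round: Large round cork mat fixed to the bench, 80 mm in diameter, 5 mm thick: place of the round tub. Origin: centre of its underside.
- mat_square: Square cork mat fixed to the bench, 70 x 70 mm, 5 mm thick: place of the square tub. Origin: centre of its underside; x and y square to its sides.
- mat_small: Small round cork mat fixed to the bench, 52 mm in diameter, 5 mm thick: place of the jar. Origin: centre of its underside.
- clamp: Bystander, not to be moved: loose metal hinge clamp lying near the middle of the bench close in front of the robot, 100 (x) x 56 (y) mm, 32 mm high. Origin: centre of its underside.
- squeegee: Bystander, not to be moved: wooden squeegee with a black rubber blade lying flat at the left of the bench, about 80 (x) x 120 (y) mm, 24 mm high. Origin: on its underside near the middle.
There are look-alikes about, which are no part of the job. Leave any green or purple look-alike of the jar alone.

How it is judged:
By the outcome, as a careful person would: the job done as asked, in the order asked, and still so for the second after the job is handed in, with the robot touching nothing.
It also fails if it takes over 122 s, if anything falls off the work surface, if the arm or the gripper's body presses on something with over 40 N, if the wrist force passes 120 N, or if a joint passes its speed limit or range.

ROBOT

A 6-joint arm with a two-finger parallel gripper is mounted at the origin on the work surface. World frame = base frame: x ahead of the robot, y to its left, z up, the work surface at z = 0. Lengths are in mm, angles in rad, forces in N, time in s.
With the tool pointing down it reaches from about 225 to 725 mm from the base axis. Payload 3.1 kg.
Tool frame: the origin (TCP) lies midway between the tips of the shut fingers; the grasp point (between the pads) lies 19 mm behind it; z points along the fingers, x is the direction in which the jaws open and shut, and the axes are right-handed (so a half turn about z gives the same grasp; the last joint's range is limited). The gripper opens to 85 mm and grips with 20 to 120 N. Pads are 22 mm wide; open, the fingers measure 114 mm over their backs; the gripper's body (76 mm by 85 mm) begins 54 mm behind the grasp point. The pads swing forward as they close: fully open they stand 13 mm farther back than shut.
Start: joints at [-0.128, 0.048, 0.099, 1.622, 0, 1.443], TCP at [524.993, -0.012, 195.512] pointing down, gripper open.
Joint ranges: [-2.91, 2.91], [-0.99, 1.94], [-1.21, 1.42], [-2.12, 2.29], [-1.49, 1.47], [-3.14, 3.14]. Speed limits (rad/s): [2.79, 2.79, 3.14, 3.14, 3.14, 3.14].

INTERFACE

Orientations are given as [roll, pitch, yaw] about the fixed x, y, z axes, in that order (R = Rz(yaw) Ry(pitch) Rx(roll)).
In Python, from station import * gives the robot as it stands.
- The arm moves only by the tool drive_tool, never from a script. Its argument "steps" is a list of rows, each a list of 3 entries, a list of its own where there are three numbers: the turn, a rotation vector about the tool's x, y, z normalised to -1 to 1, where 1 is 30 degrees, then the shift along the tool's x, y, z normalised to -1 to 1, where 1 is 0.1 m, then the opening, from -1 (shut) to 1 (fully open). In form: [[[rx, ry, rz], [dx, dy, dz], fingers], ...]. A call has 1 to 8 rows; each row is the pose to reach, as a shift and turn from the pose commanded when the call began, along the tool's axes at that moment; what a row does not reach only later rows make up. A row lasts 1/8 s, in which the tool goes at most 62.5 mm and 10.7 degrees, less where a joint would pass 70% of its speed; a pose out of reach is approached as far as the arm can. A call with a number of a shift or a turn outside -1 to 1 is refused whole. A call with a gripper value outside its range is refused whole. The fingers move at their own pace and stop on an object; "newtons" is the grip in N (left out, the last holds). Time passes only in rows, so rows that repeat a pose let the fingers close. It gives the time, the measured TCP pose, the force and the opening at its end, in the units of the state.
- read_state(): the state, without advancing time (a new reading comes with each control period).
- read_camera(name): name is "scene" or "side" or "wrist"; returns (picture, depth): 480x640x3 uint8, blue, green, red; 480x640 float32, mm along the optical axis (not along the pixel's ray), 0 where there is no reading.
- camera_model(name): a dict with "K" (3x3 intrinsics, pixels), "xyz" and "rotation" of the camera in the world; the wrist camera has in their place "T_tool_cam" (4x4, takes a point from camera to tool coordinates, whose origin is the TCP and whose axes are the tool frame's). Camera axes: x right, y down, z forward; pixel columns grow to the right and rows downward; lengths in mm; the calibration is good to about 2 mm. The wrist camera is an equidistant fisheye: a pixel r from the principal point sees the ray r / f radians off the axis. A picture is of the moment at which its call begins: read the wrist's pose just before it. camera_model takes no time and is no camera call.
- sign_off(): hands the job in, once; it reports no verdict.
The state is a dict: "time_s": time; "qpos": joint angles; "joint_velocities": joint speeds; "joint_torque": joint torques, N m; "tool_pos": TCP position; "eef_rot": TCP orientation; "force": force on the tool from outside, world axes, zero at the start; "moment": the same for the moment, N m; "width": finger opening in mm.
Only numpy, scipy, OpenCV 4.12 (cv2) and the standard library are available. Lean on these libraries where they do the work, as an engineer would, in place of code of your own. Each camera call takes 0.05 s, during which the arm holds its last target. There are 200 camera calls.

## Working session

There is one attempt and no reset: what is moved stays moved. The work goes in short steps, Python scripts to look and compute and a tool call to move; the robot and the scene stay as the last step left them, time stands still between calls to the robot, and variables do not carry over. Pictures are saved under pics/ and viewed, about 12 in all and at most 16, crops included, and the job is handed in when it is done.

Besides the shell and the picture viewer there is one more tool, called after "Emit:" in YAML: its name, and indented under it one key for each argument. drive_tool: Moves the arm, as the interface text tells. Its arguments: {"type":"object","properties":{"steps":{"type":"array"},"newtons":{"type":"number"}},"required":["steps"]}

```bash
mkdir -p pics; ls; python3 - <<'E'
from station import *
import cv2,numpy as np
s=read_state();print(s)
for n in("scene","side"):
    im,d=read_camera(n);cv2.imwrite(f"pics/{n}0.png",im);np.savez(f"{n}0.npz",im=im,d=d)
    print(n,camera_model(n))
print(camera_model("wrist"))
E
```

```text
pics
{'time_s': 0.0, 'qpos': array([-1.27806577e-01,  4.87396245e-02,  9.75884779e-02,  1.62201607e+00,
        1.56237767e-05,  1.44298185e+00]), 'joint_velocities': array([ 0.00050471,  0.00140215, -0.00050537, -0.00057971,  0.00108991,
       -0.00107956]), 'joint_torque': array([ 2.96208136e-04, -3.38780022e+01,  3.20016932e+01,  2.03766406e-02,
       -2.11149008e-04,  6.20949692e-06]), 'tool_pos': array([5.24296481e+02, 7.98749263e-02, 1.94318376e+02]), 'eef_rot': array([-3.14127495e+00,  2.34956318e-03,  8.25074194e-06]), 'force': array([-0.3512799 ,  0.24420413, -0.27382275]), 'moment': array([-0.06190656, -0.00678981, -0.0108831 ]), 'width': 85.38747376076218}
scene {'K': array([[466.15717171,   0.        , 323.88621844],
       [  0.        , 466.15717171, 233.75790886],
       [  0.        ,   0.        ,   1.        ]]), 'xyz': array([1069.19863161, -386.14737127,  638.5546347 ]), 'rotation': array([-2.24436751,  0.01738411,  0.9472177 ])}
side {'K': array([[500.55374136,   0.        , 321.23034849],
       [  0.        , 500.55374136, 237.0142323 ],
       [  0.        ,   0.        ,   1.        ]]), 'xyz': array([ 403.52921314, -767.60245189,  643.73998143]), 'rotation': array([-2.19404499, -0.01623387, -0.10810555])}
{'K': array([[371.64829954,   0.        , 326.8193456 ],
       [  0.        , 371.64829954, 247.60234096],
       [  0.        ,   0.        ,   1.        ]]), 'T_tool_cam': array([[ 9.99999399e-01, -3.17362902e-04,  1.04975000e-03,
         8.03968252e-01],
       [ 7.71979064e-07,  9.57415751e-01,  2.88712800e-01,
        -7.32798922e+01],
       [-1.09667392e-03, -2.88712625e-01,  9.57415175e-01,
        -1.77973909e+02],
       [ 0.00000000e+00,  0.00000000e+00,  0.00000000e+00,
         1.00000000e+00]])}
```

View pics/scene0.png

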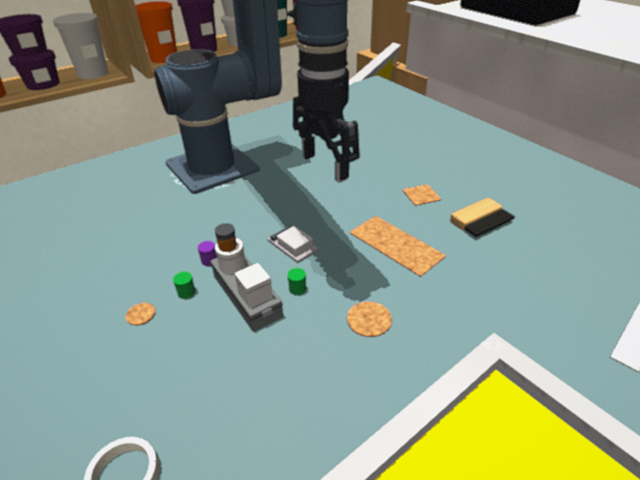

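View pics/side0.png

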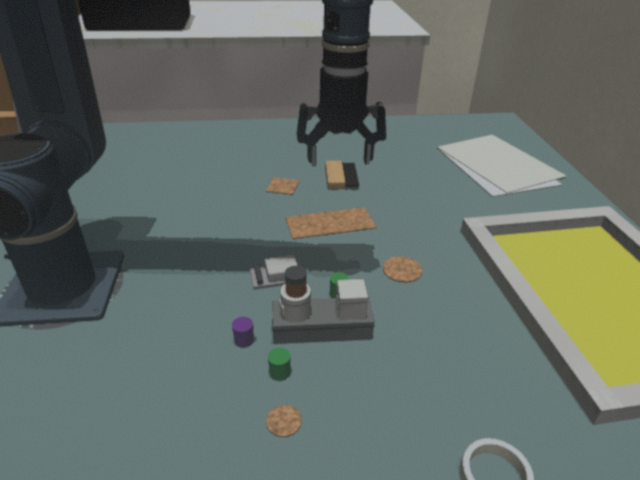

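```bash
cat > h.py <<'E'
from station import *
import cv2,numpy as np
from scipy.spatial.transform import Rotation as R
def pose(n,s=None):
    m=camera_model(n)
    if n!="wrist": return R.from_euler('xyz',m["rotation"]).as_matrix(),np.array(m["xyz"]),m["K"]
    Rt=R.from_euler('xyz',s["eef_rot"]).as_matrix();T=m["T_tool_cam"]
    return Rt@T[:3,:3],np.array(s["tool_pos"])+Rt@T[:3,3],m["K"]
def world(n,d,s=None):
    Rc,t,K=pose(n,s)
    v,u=np.mgrid[0:480,0:640];x=(u-K[0,2])/K[0,0];y=(v-K[1,2])/K[1,1]
    if n=="wrist":
        r=np.hypot(x,y)+1e-9;k=np.tan(np.minimum(r,1.5))/r;x=x*k;y=y*k
    P=np.stack([x*d,y*d,d],-1)@Rc.T+t
    P[d<=0]=np.nan
    return P
def cork(im):
    h=cv2.cvtColor(im,cv2.COLOR_BGR2HSV)
    return ((h[...,0]>5)&(h[...,0]<22)&(h[...,1]>110)&(h[...,2]>90)).astype(np.uint8)
def rect(p):
    c,wh,a=cv2.minAreaRect(p.astype(np.float32));a=a if wh[0]>=wh[1] else a-90
    return np.round(c,1),np.round(sorted(wh),1),round((a+90)%180-90,1)
def top(P,im,x0,x1,y0,y1,sc,f):
    m=np.isfinite(P[...,2])&(P[...,0]>x0)&(P[...,0]<x1)&(P[...,1]>y0)&(P[...,1]<y1)
    p=P[m];c=im[m];o=np.argsort(p[:,2]);p=p[o];c=c[o]
    I=np.zeros((int((x1-x0)*sc)+1,int((y1-y0)*sc)+1,3),np.uint8)
    I[((x1-p[:,0])*sc).astype(int),((y1-p[:,1])*sc).astype(int)]=c
    cv2.imwrite(f,cv2.dilate(I,np.ones((2,2))))
E
python3 - <<'E'
from h import *
for n in("scene","side"):
    z=np.load(n+"0.npz");im,d=z["im"],z["d"];P=world(n,d)
    inb=(P[...,0]>150)&(P[...,0]<750)&(abs(P[...,1])<420)
    flat=inb&(abs(P[...,2])<3);print(n,"bench z",np.nanmedian(P[...,2][inb&(abs(P[...,2])<20)]))
    m=cork(im)*(inb&(P[...,2]<20))
    N,L,S,C=cv2.connectedComponentsWithStats(m.astype(np.uint8))
    for i in range(1,N):
        if S[i,4]>100: p=P[L==i];print("cork",C[i].round(),S[i,4],rect(p[:,:2]),np.median(p[:,2]).round(1))
    h=P[...,2].copy();h[~inb]=0
    for a,b in((40,52),(88,102),(125,142),(20,40)):
        m=((h>a)&(h<b)).astype(np.uint8)
        N,L,S,C=cv2.connectedComponentsWithStats(m)
        for i in range(1,N):
            if S[i,4]>60: p=P[L==i];print((a,b),C[i].round(),S[i,4],rect(p[:,:2]),np.median(p[:,2]).round(1),im[L==i].mean(0).round())
    top(P,im,150,750,-420,300,1,f"pics/top_{n}.png")
E
```

```text
scene bench z 1.0667242303520084
cork [421. 194.] 455 (array([435.4, 346.7]), array([69.5, 70.2]), -15.9) 6.1
cork [398. 245.] 2357 (array([536.2, 171.2]), array([ 85.9, 192.2]), 8.0) 5.9
cork [140. 314.] 463 (array([ 405.3, -332.6]), array([48.2, 48.5]), -33.0) 6.2
cork [369. 319.] 1182 (array([660.9,  -7.7]), array([76.3, 77.6]), -25.8) 5.5
(40, 52) [205. 246.] 153 (array([ 345.1, -169.9]), array([34. , 34.6]), -11.4) 41.7 [190.  74. 149.]
(40, 52) [246. 293.] 825 (array([ 480.3, -155.8]), array([ 62.1, 173.2]), -1.5) 45.7 [123. 125. 124.]
(40, 52) [295. 274.] 163 (array([520.8, -69.5]), array([31.8, 34.1]), -33.7) 41.1 [ 75. 186.  35.]
(40, 52) [182. 277.] 185 (array([ 403.2, -243.5]), array([34. , 34.7]), 33.7) 41.5 [ 76. 184.  36.]
(88, 102) [230. 250.] 274 (array([ 440.4, -157.3]), array([39.2, 49.6]), 76.4) 95.7 [158. 165. 172.]
(88, 102) [252. 277.] 602 (array([ 528.4, -159.4]), array([45.9, 47.8]), -0.4) 95.6 [219. 222. 223.]
(125, 142) [224. 231.] 285 (array([ 435.1, -158.3]), array([34.3, 35.3]), -21.8) 135.9 [84. 83. 79.]
(20, 40) [473. 211.] 577 (array([571.9, 369.5]), a
[... 1059 characters left out ...]
. 68. 65.]
(20, 40) [335. 174.] 323 (array([573.3, 369.4]), array([ 44.2, 101.9]), 86.5) 22.9 [101. 135. 159.]
(20, 40) [279. 266.] 502 (array([417.9,  -5. ]), array([51.7, 60.1]), 9.0) 31.0 [136. 138. 137.]
(20, 40) [337. 280.] 164 (array([520.9, -63.9]), array([26.8, 35.3]), 29.4) 38.4 [ 73. 108.  66.]
(20, 40) [243. 329.] 333 (array([ 346.7, -169.1]), array([34.6, 35.3]), 61.0) 37.9 [98. 60. 80.]
(20, 40) [323. 330.] 852 (array([ 481.1, -183.5]), array([  6.5, 169.6]), -1.8) 30.2 [59. 60. 56.]
(20, 40) [279. 361.] 370 (array([ 405. , -242.3]), array([33.6, 36.4]), 72.0) 38.3 [ 67. 101.  57.]
(20, 40) [488. 445.] 359 (array([ 679.5, -409.7]), array([20.2, 73.5]), 0.0) 22.8 [163. 162. 158.]
```

Emit:
drive_tool:
  steps:
    - [[0,0,-0.33],[-0.3,0.3,0],1]
    - [[0,0,-0.66],[-0.6,0.6,0],1]
    - [[0,0,-1],[-0.89,0.8,0],1]
    - [[0,0,-1],[-0.89,0.8,0],1]

```text
time_s: 0.6
tool_pos: [434.4, -80.9, 195.2]
eef_rot: [-3.141, 0.001, 0.521]
force: [1.3, 0.6, -0.2]
width: 85.7
```

Emit:
drive_tool:
  steps:
    - [[0,0,-0.33],[0,0,0],1]
    - [[0,0,-0.66],[0,0,0],1]
    - [[0,0,-1],[0,0,0],1]
    - [[0,0,-1],[0,0,0],1]

```text
time_s: 1.1
tool_pos: [436.4, -79.5, 195.1]
eef_rot: [-3.141, -0.0, 1.045]
force: [-0.1, -0.1, 0.3]
width: 85.2
```

Emit:
drive_tool:
  steps:
    - [[0,0,-0.33],[0,0,0],1]
    - [[0,0,-0.66],[0,0,0],1]
    - [[0,0,-1],[0,0,0],1]
    - [[0,0,-1],[0,0,0],1]

```text
time_s: 1.6
tool_pos: [436.2, -79.7, 195.3]
eef_rot: [-3.141, -0.0, 1.566]
force: [-0.3, -0.4, -0.2]
width: 85.3
```

Emit:
drive_tool:
  steps:
    - [[0,0,0],[-0.4,0,0],1]
    - [[0,0,0],[-0.78,0,0],1]
    - [[0,0,0],[-0.78,0,0],1]
    - [[0,0,0],[-0.78,0,0],1]

```text
time_s: 2.1
tool_pos: [436.0, -157.5, 195.4]
eef_rot: [-3.141, -0.001, 1.568]
force: [0.4, -0.1, 0.3]
width: 85.5
```

```bash
python3 - <<'E'
from h import *
s=read_state();im,d=read_camera("wrist");cv2.imwrite("pics/w1.png",im)
P=world("wrist",d,s);print(s["tool_pos"])
inb=(P[...,0]>380)&(P[...,0]<600)&(P[...,1]>-240)&(P[...,1]<-80)&(np.mgrid[0:480,0:640][0]>0)
h=np.where(inb,P[...,2],0)
for a,b in((40,52),(88,102),(128,142)):
    m=((h>a)&(h<b)).astype(np.uint8);N,L,S,C=cv2.connectedComponentsWithStats(m)
    for i in range(1,N):
        if S[i,4]>150: p=P[L==i];print((a,b),C[i].round(),S[i,4],rect(p[:,:2]),np.median(p[:,2]).round(1))
z=np.load("side0.npz");im,d=z["im"],z["d"];P=world("side",d)
hs=cv2.cvtColor(im,cv2.COLOR_BGR2HSV);m=((hs[...,0]>4)&(hs[...,0]<24)&(hs[...,1]>80)&(P[...,2]<15)&(P[...,0]>150)).astype(np.uint8)
N,L,S,C=cv2.connectedComponentsWithStats(m)
for i in range(1,N):
    if S[i,4]>150: p=P[L==i];print("cork",C[i].round(),S[i,4],rect(p[:,:2]))
E
```

```text
[ 435.9560499  -157.53779404  195.3619847 ]
(40, 52) [334. 243.] 4440 (array([ 481. , -153.4]), array([ 63. , 171.7]), -1.9) 44.6
(88, 102) [336. 220.] 1225 (array([ 430.9, -152.7]), array([38.3, 49.3]), 80.5) 94.6
(88, 102) [328. 336.] 2498 (array([ 529.6, -156.6]), array([46.1, 47. ]), -1.6) 94.6
(128, 142) [329. 249.] 2088 (array([ 437.1, -156.8]), array([34.4, 34.8]), -11.1) 134.8
cork [282. 186.] 334 (array([435.3, 348.6]), array([67.9, 70.3]), 71.0)
cork [329. 222.] 1688 (array([536.2, 172.9]), array([ 89.3, 192. ]), 7.0)
cork [402. 269.] 722 (array([661.6,  -5.2]), array([75.1, 77.8]), 65.8)
cork [283. 420.] 813 (array([ 406.1, -331.4]), array([48.5, 50.1]), -45.1)
```

View pics/w1.png

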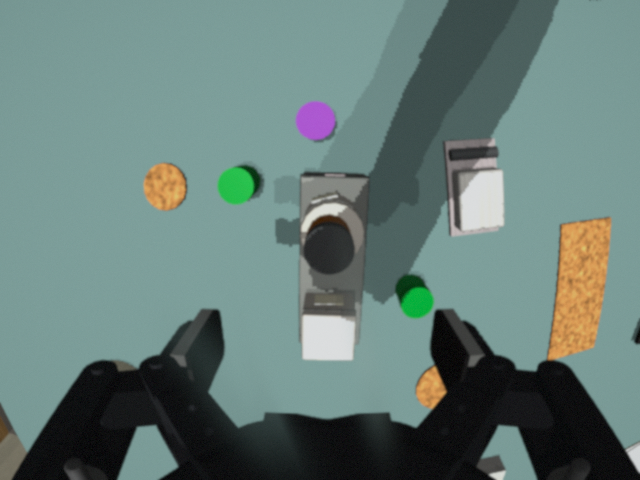

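Emit:
drive_tool:
  steps:
    - [[0,0,0],[0.01,0.01,0.3],1]
    - [[0,0,0],[0.01,0.01,0.6],1]
    - [[0,0,0],[0.01,0.01,0.8],1]
    - [[0,0,0],[0.01,0.01,0.93],1]
    - [[0,0,0],[0.01,0.01,0.93],1]
    - [[0,0,0],[0.01,0.01,0.93],-1]
    - [[0,0,0],[0.01,0.01,0.93],-1]
    - [[0,0,0],[0.01,0.01,0.93],-1]
  newtons: 25

```text
time_s: 3.15
tool_pos: [437.5, -157.3, 103.3]
eef_rot: [3.14, 0.001, 1.571]
force: [0.8, -0.7, 1.1]
width: 32.1
```

Emit:
drive_tool:
  steps:
    - [[0,0,0],[0,0,0],-1]
    - [[0,0,0],[0,0,0],-1]
    - [[0,0,0],[0,0,0],-1]
    - [[0,0,0],[0,0,0],-1]

```text
time_s: 3.65
tool_pos: [437.0, -157.0, 102.4]
eef_rot: [-3.141, -0.0, 1.571]
force: [-0.2, -0.5, 0.3]
width: -0.5
```

```bash
python3 - <<'E'
from h import *
print(read_state())
a,d=read_camera("side");b,_=read_camera("wrist");P=world("side",d)
c=cv2.resize(a[150:390,200:440],(480,480),interpolation=cv2.INTER_CUBIC)
cv2.imwrite("pics/s2.png",np.hstack([c,b])[:, :800] if 0 else np.hstack([c,cv2.resize(b,(320,480))]))
E
```

```text
{'time_s': 3.65, 'qpos': array([-4.89533807e-01, -1.11125894e-01, -2.40865267e-01,  1.44120140e+00,
       -5.07238773e-06, -4.89507971e-01]), 'joint_velocities': array([ 0.00081312, -0.00061271,  0.00111163, -0.00089496, -0.00150361,
        0.00062163]), 'joint_torque': array([-3.42186941e-03, -2.77961183e+01,  3.20562673e+01,  1.46603012e-03,
       -3.93836381e-04,  6.31266380e-05]), 'tool_pos': array([ 436.95418136, -157.00371973,  102.42256091]), 'eef_rot': array([-3.14146279e+00, -6.34387167e-05,  1.57077049e+00]), 'force': array([-0.21281882, -0.47847734,  0.3361204 ]), 'moment': array([0.03686298, 0.03935931, 0.02622237]), 'width': -0.4542829487554042}
```

View pics/s2.png

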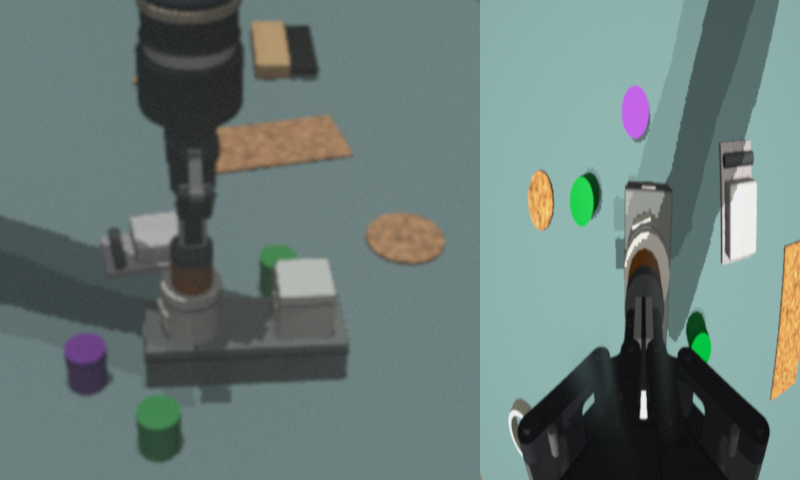

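```bash
python3 - <<'E'
from h import *
for n in("side","scene"):
    a,d=read_camera(n);P=world(n,d)
    m=(abs(P[...,0]-440)<60)&(abs(P[...,1]+157)<60)&(P[...,2]>80)
    p=P[m];print(n)
    for z in range(84,260,8):
        q=p[(p[:,2]>=z)&(p[:,2]<z+8)]
        if len(q): print(z,len(q),q.min(0).round()[:2],q.max(0).round()[:2])
    if n=="scene": cv2.imwrite("pics/s3.png",cv2.resize(a[150:330,150:330],(600,600),interpolation=cv2.INTER_CUBIC))
E
```

```text
side
84 121 [ 411. -181.] [ 460. -151.]
92 234 [ 413. -181.] [ 461. -135.]
100 73 [ 421. -175.] [ 454. -158.]
108 85 [ 421. -174.] [ 454. -158.]
116 70 [ 421. -175.] [ 454. -159.]
124 87 [ 420. -175.] [ 453. -158.]
132 173 [ 420. -174.] [ 454. -143.]
140 32 [ 427. -170.] [ 449. -155.]
148 57 [ 427. -172.] [ 449. -156.]
156 63 [ 427. -172.] [ 449. -160.]
164 38 [ 429. -173.] [ 448. -164.]
172 1 [ 434. -173.] [ 434. -173.]
180 27 [ 425. -190.] [ 450. -151.]
188 35 [ 425. -197.] [ 452. -163.]
196 35 [ 422. -203.] [ 454. -171.]
204 93 [ 421. -209.] [ 454. -142.]
212 65 [ 422. -216.] [ 454. -155.]
220 83 [ 421. -217.] [ 455. -173.]
228 174 [ 419. -217.] [ 458. -150.]
236 173 [ 419. -210.] [ 458. -148.]
244 124 [ 420. -200.] [ 457. -166.]
252 86 [ 427. -198.] [ 449. -186.]
scene
84 103 [ 426. -180.] [ 461. -134.]
92 205 [ 417. -181.] [ 461. -132.]
100 62 [ 430. -175.] [ 452. -146.]
108 72 [ 431. -175.] [ 454. -141.]
116 68 [ 428. -175.] [ 453. -145.]
124 67 [ 431. -176.] [ 454. -143.]
132 144 [ 421. -176.] [ 454. -141.]
140 28 [ 440. -169.] [ 447. -148.]
148 66 [ 427. -173.] [ 448. -145.]
156 65 [ 431. -173.] [ 448. -146.]
164 66 [ 429. -173.] [ 449. -147.]
172 55 [ 431. -173.] [ 449. -145.]
180 110 [ 434. -190.] [ 450. -129.]
188 211 [ 423. -195.] [ 451. -122.]
196 181 [ 424. -202.] [ 451. -116.]
204 203 [ 423. -208.] [ 455. -110.]
212 212 [ 424. -214.] [ 455. -103.]
220 260 [ 432. -217.] [454. -98.]
228 310 [ 423. -217.] [457. -99.]
236 278 [ 431. -212.] [ 457. -107.]
244 266 [ 428. -201.] [ 456. -118.]
252 137 [ 430. -200.] [ 449. -119.]
```

View pics/s3.png

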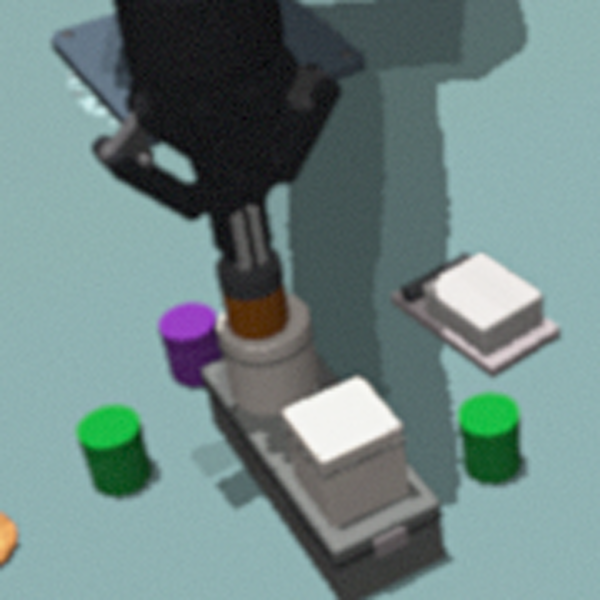

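```bash
python3 - <<'E'
from h import *
s=read_state();b,d=read_camera("wrist");P=world("wrist",d,s);print(s["tool_pos"],d[210:225,240:250].mean(), P[215,240])
for uv in((190,270),(250,245),(250,300),(310,330),(400,330),(420,325)): print(uv,P[uv].round(),d[uv])
for n in("side","scene"):
    a,d=read_camera(n);P=world(n,d)
    m=(abs(P[...,0]-440)<80)&(abs(P[...,1]+157)<80)&(P[...,2]>80)
    p=P[m];print(n)
    for z in range(250,420,12):
        q=p[(p[:,2]>=z)&(p[:,2]<z+12)]
        if len(q): print(z,len(q),q.min(0).round()[:2],q.max(0).round()[:2])
z=np.load("side0.npz");P=world("side",z["d"])
m=(abs(P[...,0]-525)<80)&(abs(P[...,1])<80)&(P[...,2]>100);p=P[m]
print("start pose, open")
for z in range(100,420,8):
        q=p[(p[:,2]>=z)&(p[:,2]<z+8)]
        if len(q): print(z,len(q),q.min(0).round()[:2],q.max(0).round()[:2])
E
```

```text
[ 436.98570736 -157.01812254  102.49020871] 282.36923 [ 4.22512877e+02 -2.25414447e+02 -3.05543016e-01]
(190, 270) [ 403. -201.   -1.] 280.7387
(250, 245) [ 451. -223.   -0.] 293.85876
(250, 300) [ 422. -172.   93.] 196.47813
(310, 330) [ 427. -156.  153.] 139.99236
(400, 330) [ 522. -155.   95.] 223.39531
(420, 325) [ 427. -158.  214.] 81.72418
side
250 127 [ 427. -200.] [ 449. -184.]
262 261 [ 401. -197.] [ 475. -163.]
274 391 [ 401. -196.] [ 474. -163.]
286 401 [ 401. -197.] [ 474. -157.]
298 413 [ 401. -196.] [ 474. -155.]
310 509 [ 402. -196.] [ 475. -147.]
322 420 [ 404. -194.] [ 473. -152.]
334 400 [ 405. -193.] [ 471. -163.]
346 450 [ 403. -195.] [ 472. -157.]
358 463 [ 403. -195.] [ 474. -154.]
370 444 [ 402. -193.] [ 470. -165.]
382 527 [ 395. -193.] [ 470. -166.]
394 484 [ 400. -193.] [ 472. -161.]
406 718 [ 397. -196.] [ 480. -157.]
418 415 [ 390. -205.] [ 486. -150.]
scene
250 200 [ 427. -200.] [ 449. -118.]
262 166 [ 428. -197.] [ 474. -130.]
274 337 [ 427. -197.] [ 475. -126.]
286 347 [ 429. -197.] [ 476. -125.]
298 366 [ 428. -197.] [ 475. -126.]
310 467 [ 415. -197.]
[... 383 characters left out ...]
.]
244 54 [472. -13.] [580.   4.]
252 79 [469. -15.] [582.   9.]
260 81 [469. -14.] [582.  12.]
268 87 [470. -14.] [582.   6.]
276 74 [470. -14.] [585.   7.]
284 134 [453. -17.] [598.  -4.]
292 263 [452. -16.] [600.  13.]
300 279 [453. -20.] [599.  15.]
308 331 [454. -20.] [596.  17.]
316 267 [455. -21.] [596.  12.]
324 333 [455. -22.] [595.   8.]
332 438 [456. -22.] [595.  11.]
340 474 [458. -16.] [594.  13.]
348 81 [463. -31.] [563.   5.]
356 176 [489. -39.] [562.  -4.]
364 232 [489. -39.] [561.  -4.]
372 244 [489. -41.] [562.  -3.]
380 248 [489. -40.] [561.  -2.]
388 253 [489. -40.] [560.  -2.]
396 355 [489. -39.] [562.  21.]
404 220 [494. -34.] [555.  -0.]
412 218 [492. -37.] [560.   3.]
```

Emit:
drive_tool:
  steps:
    - [[0,0,0],[0,0,-0.2],1]
    - [[0,0,0],[0,0,-0.2],1]
    - [[0,0,0],[0,0,-0.2],1]
    - [[0,0,0],[0,0,-0.2],1]
    - [[0,0,0],[0,0,-0.2],1]
    - [[0,0,0],[0,0,-0.2],1]
  newtons: 25

```text
time_s: 4.75
tool_pos: [436.8, -156.9, 122.2]
eef_rot: [-3.141, -0.0, 1.571]
force: [-0.1, 0.1, -0.7]
width: 85.5
```

Emit:
drive_tool:
  steps:
    - [[0,0,0],[0,0,0.2],1]
    - [[0,0,0],[0,0,0.4],1]
    - [[0,0,0],[0,0,0.57],1]
    - [[0,0,0],[0,0,0.57],1]
    - [[0,0,0],[0,0,0.57],-1]
    - [[0,0,0],[0,0,0.57],-1]
    - [[0,0,0],[0,0,0.57],-1]
    - [[0,0,0],[0,0,0.57],-1]

```text
time_s: 5.75
tool_pos: [437.6, -157.0, 66.4]
eef_rot: [3.14, 0.0, 1.571]
force: [0.3, 1.4, 3.3]
width: 33.3
```

Emit:
drive_tool:
  steps:
    - [[0,0,0],[0,0,0],-1]
    - [[0,0,0],[0,0,0],-1]
    - [[0,0,0],[0,0,0],-1]

```text
time_s: 6.12
tool_pos: [437.7, -157.0, 66.4]
eef_rot: [3.14, 0.0, 1.571]
force: [0.3, 1.8, 5.2]
width: 33.2
```

Emit:
drive_tool:
  steps:
    - [[0,0,0],[0,0,-0.15],-1]
    - [[0,0,0],[0,0,-0.4],-1]
    - [[0,0,0],[-0.2,-0.1,-0.4],-1]
    - [[0,0,0],[-0.45,-0.2,-0.4],-1]
    - [[0,0,0],[-0.7,-0.31,-0.4],-1]
    - [[0,0,0],[-0.9,-0.31,-0.4],-1]
    - [[0,0,0],[-0.9,-0.31,-0.4],-1]

```text
time_s: 7.0
tool_pos: [406.1, -248.3, 105.5]
eef_rot: [3.142, 0.0, 1.569]
force: [0.8, 0.1, -0.8]
width: 33.4
```

Emit:
drive_tool:
  steps:
    - [[0,0,0],[-0.2,0,0],-1]
    - [[0,0,0],[-0.45,0,0],-1]
    - [[0,0,0],[-0.7,0,0],-1]
    - [[0,0,0],[-0.85,0,0.2],-1]
    - [[0,0,0],[-0.85,0,0.5],-1]
    - [[0,0,0],[-0.85,0,0.7],-1]
    - [[0,0,0],[-0.85,0,0.7],-1]
    - [[0,0,0],[-0.85,0,0.7],-1]

```text
time_s: 8.0
tool_pos: [406.6, -332.6, 36.3]
eef_rot: [3.141, 0.001, 1.571]
force: [0.8, 0.7, -1.0]
width: 33.2
```

```bash
python3 - <<'E'
from h import *
s=read_state();im,d=read_camera("wrist");cv2.imwrite("pics/w4.png",im);print(s["tool_pos"],s["width"],s["force"])
P=world("wrist",d,s);m=cork(im);N,L,S,C=cv2.connectedComponentsWithStats(m)
for i in range(1,N):
    if S[i,4]>150: p=P[L==i];print("cork",C[i].round(),S[i,4],rect(p[:,:2]),np.nanmedian(p[:,2]))
im,d=read_camera("side");P=world("side",d);m=(abs(P[...,0]-406)<18)&(abs(P[...,1]+332)<40)&(P[...,2]>12)&(P[...,2]<100);print("low z",np.percentile(P[m][:,2],[0,5,50]),P[m].min(0),P[m].max(0))
E
```

```text
[ 406.5749047  -332.55458101   36.33565003] 33.178540871871014 [ 0.79117482  0.74350423 -0.9758705 ]
cork [330. 252.] 4049 (array([ 409.2, -331.5]), array([43.9, 46.6]), 47.8) 4.647830631532187
cork [623. 453.] 197 (array([587.9, -47.4]), array([ 29.7, 237.4]), 40.3) 5.127683763385818
low z [64.41252995 69.07542215 85.32054859] [ 389.31815107 -364.49259951   64.41252995] [ 422.11906355 -332.60254526   99.86951143]
```

View pics/w4.png

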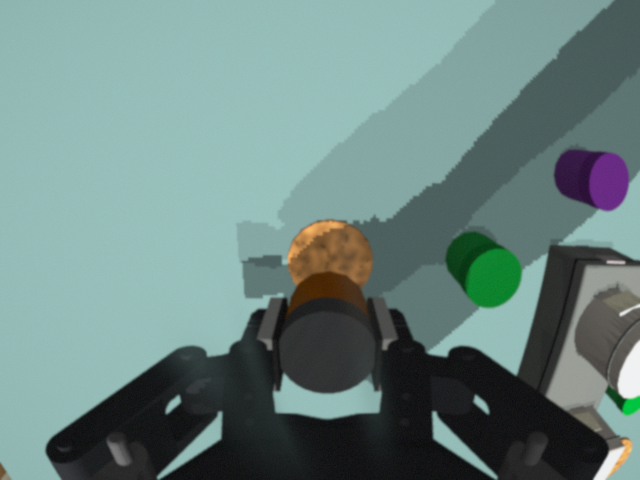

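Emit:
drive_tool:
  steps:
    - [[0,0,0],[0.005,0,0.2],-1]
    - [[0,0,0],[0.005,0,0.4],-1]
    - [[0,0,0],[0.005,0,0.52],-1]
    - [[0,0,0],[0.005,0,0.57],-1]
    - [[0,0,0],[0.005,0,0.59],-1]
    - [[0,0,0],[0.005,0,0.59],-1]
    - [[0,0,0],[0.005,0,0.59],-1]

```text
time_s: 8.98
tool_pos: [406.4, -332.0, -22.8]
eef_rot: [3.141, 0.001, 1.571]
force: [-0.2, -0.4, -0.8]
width: 33.4
```

Emit:
drive_tool:
  steps:
    - [[0,0,0],[0,0,0.005],-1]
    - [[0,0,0],[0,0,0.01],-1]
    - [[0,0,0],[0,0,0.01],-1]

```text
time_s: 9.35
tool_pos: [406.3, -331.8, -23.6]
eef_rot: [3.141, 0.001, 1.571]
force: [-1.0, 1.2, 4.6]
width: 33.3
```

Emit:
drive_tool:
  steps:
    - [[0,0,0],[0,0,0],1]
    - [[0,0,0],[0,0,0],1]
    - [[0,0,0],[0,0,0],1]
    - [[0,0,0],[0,0,0],1]
    - [[0,0,0],[0,0,-0.2],1]
    - [[0,0,0],[0,0,-0.6],1]
    - [[0,0,0],[0,0,-1],1]
    - [[0,0,0],[0,0,-1],1]

```text
time_s: 10.35
tool_pos: [408.4, -334.1, 80.1]
eef_rot: [3.136, 0.006, 1.571]
force: [0.3, 0.7, -0.3]
width: 85.3
```

Emit:
drive_tool:
  steps:
    - [[0,0,0],[0.4,0.1,-0.3],1]
    - [[0,0,0],[0.8,0.2,-0.6],1]
    - [[0,0,0],[0.9,0.3,-0.6],1]
    - [[0,0,0],[0.9,0.3,-0.6],1]

```text
time_s: 10.85
tool_pos: [436.1, -241.0, 134.2]
eef_rot: [-3.14, -0.0, 1.573]
force: [-1.9, 0.0, -0.2]
width: 85.3
```

Emit:
drive_tool:
  steps:
    - [[0,0,0],[0.4,0,0],1]
    - [[0,0,0],[0.8,0,0],1]
    - [[0,0,0],[0.84,0,0],1]
    - [[0,0,0],[0.84,0,0],1]

```text
time_s: 11.35
tool_pos: [435.3, -158.2, 134.1]
eef_rot: [-3.139, -0.0, 1.57]
force: [-0.0, 0.1, -0.2]
width: 85.7
```

```bash
cat > look.py <<'E'
from h import *
import sys
s=read_state();im,d=read_camera("wrist");cv2.imwrite(sys.argv[1],im);print(s["time_s"],s["tool_pos"].round(1),s["eef_rot"].round(3),s["width"])
def comps(n,P,im,bands,mn):
    inb=(P[...,0]>330)&(P[...,0]<720)&(P[...,1]>-390)&(P[...,1]<420)
    for a,b in bands:
        m=(inb&(P[...,2]>a)&(P[...,2]<b)).astype(np.uint8)
        N,L,S,C=cv2.connectedComponentsWithStats(m)
        for i in range(1,N):
            if S[i,4]>mn: p=P[L==i];print(n,(a,b),C[i].round(),S[i,4],*rect(p[:,:2]),np.median(p[:,2]).round(1),im[L==i].mean(0).round())
comps("w",world("wrist",d,s),im,((42,50),(88,102)),300)
for n in("scene","side"):
    im,d=read_camera(n);comps(n,world(n,d),im,((41.5,52),(90,100)),70)
E
python3 look.py pics/w5.png
```

```text
11.35 [ 435.3 -158.2  134.1] [-3.139 -0.     1.57 ] 85.654724591487
w (42, 50) [116. 203.] 1166 [ 405.5 -331.7] [34.3 34.8] 63.2 44.6 [87. 87. 83.]
w (42, 50) [338. 205.] 2772 [ 424.1 -151.5] [54.8 61.7] 88.5 44.6 [110. 115. 112.]
w (42, 50) [333. 312.] 3425 [ 512.5 -154.3] [ 62.5 109.8] -2.3 44.7 [107. 111. 107.]
w (88, 102) [334. 257.] 4810 [ 436.3 -153.8] [49.4 49.4] -85.4 94.6 [128. 135. 138.]
w (88, 102) [329. 378.] 3371 [ 529.5 -157. ] [46.7 47.3] -1.9 94.6 [209. 210. 208.]
scene (41.5, 52) [206. 246.] 86 [ 346.8 -169.5] [31.3 34. ] -87.0 42.3 [191.  72. 150.]
scene (41.5, 52) [246. 293.] 777 [ 481.  -155.6] [ 62.7 172.9] -1.5 45.9 [115. 118. 117.]
scene (41.5, 52) [133. 298.] 265 [ 404.1 -333.6] [34.7 35.2] 39.2 46.2 [94. 92. 88.]
scene (90, 100) [228. 247.] 432 [ 435.1 -156. ] [49.3 49.6] -77.1 96.0 [128. 133. 138.]
scene (90, 100) [252. 276.] 570 [ 528.7 -159.1] [46.1 47.8] -1.0 95.6 [224. 228. 229.]
side (41.5, 52) [320. 315.] 1485 [ 482.3 -154.7] [ 64.2 168.4] -1.8 44.3 [84. 86. 82.]
side (41.5, 52) [282. 404.] 439 [ 406.  -331.7] [34.5 34.8] 70.9 44.4 [77. 77. 71.]
side (90, 100) [295. 292.] 525 [ 436.7 -154.3] [48.3 50.5] 67.0 94.1 [ 97. 100. 100.]
side (90, 100) [352. 290.] 558 [ 529.9 -156.9] [45.7 49.8] 88.3 94.0 [166. 171. 167.]
```

Emit:
drive_tool:
  steps:
    - [[0,0,0],[0.035,0.005,0.2],1]
    - [[0,0,0],[0.035,0.005,0.5],1]
    - [[0,0,0],[0.035,0.005,0.8],1]
    - [[0,0,0],[0.035,0.005,0.9],1]
    - [[0,0,0],[0.035,0.005,0.9],1]

```text
time_s: 12.12
tool_pos: [435.9, -154.3, 45.1]
eef_rot: [-3.14, -0.001, 1.57]
force: [-1.1, 0.5, 0.6]
width: 85.3
```

Emit:
drive_tool:
  steps:
    - [[0,0,0],[0,0,0.2],1]
    - [[0,0,0],[0,0,0.28],1]
    - [[0,0,0],[0,0,0.28],1]
    - [[0,0,0],[0,0,0.28],-1]
    - [[0,0,0],[0,0,0.28],-1]
    - [[0,0,0],[0,0,0.28],-1]
    - [[0,0,0],[0,0,0.28],-1]
    - [[0,0,0],[0,0,0.28],-1]
  newtons: 30

```text
time_s: 13.12
tool_pos: [437.3, -154.4, 18.5]
eef_rot: [3.14, 0.001, 1.571]
force: [-0.1, 1.5, 4.6]
width: 49.4
```

Emit:
drive_tool:
  steps:
    - [[0,0,0],[0,0,0],-1]
    - [[0,0,0],[0,0,0],-1]

```text
time_s: 13.38
tool_pos: [437.3, -154.3, 18.5]
eef_rot: [3.14, 0.001, 1.571]
force: [-0.9, 0.7, 5.7]
width: 49.5
```

Emit:
drive_tool:
  steps:
    - [[0,0,0],[0,0,-0.2],-1]
    - [[0,0,0],[0,0,-0.5],-1]
    - [[0,0,0],[0,0,-0.8],-1]
    - [[0,0,0],[0.25,0,-0.8],-1]
    - [[0,0,0],[0.5,0.25,-0.8],-1]
    - [[0,0,0],[0.75,0.5,-0.8],-1]
    - [[0,0,0],[0.9,0.7,-0.8],-1]
    - [[0,0,0],[0.9,0.8,-0.8],-1]

```text
time_s: 14.38
tool_pos: [516.4, -63.0, 96.3]
eef_rot: [-3.139, -0.0, 1.573]
force: [-0.2, 0.5, -1.4]
width: 49.2
```

Emit:
drive_tool:
  steps:
    - [[0,0,0],[0.2,0.25,0],-1]
    - [[0,0,0],[0.4,0.5,0],-1]
    - [[0,0,0],[0.58,0.75,0],-1]
    - [[0,0,0],[0.58,0.95,0],-1]
    - [[0,0,0],[0.58,0.95,0],-1]

```text
time_s: 15.0
tool_pos: [611.6, -6.7, 96.4]
eef_rot: [-3.14, 0.0, 1.57]
force: [-0.1, -0.4, -1.7]
width: 49.2
```

Emit:
drive_tool:
  steps:
    - [[0,0,0],[0,0.25,0.2],-1]
    - [[0,0,0],[0,0.4,0.5],-1]
    - [[0,0,0],[0,0.48,0.7],-1]
    - [[0,0,0],[0,0.48,0.8],-1]
    - [[0,0,0],[0,0.48,0.8],-1]
    - [[0,0,0],[0,0.48,0.8],-1]

```text
time_s: 15.75
tool_pos: [659.9, -6.2, 19.0]
eef_rot: [3.14, 0.0, 1.571]
force: [-0.2, -0.0, -0.8]
width: 49.3
```

```bash
python3 - <<'E'
from h import *
s=read_state();im,d=read_camera("wrist");cv2.imwrite("pics/w6.png",im);print(s["tool_pos"],s["width"],s["force"])
P=world("wrist",d,s);m=cork(im);N,L,S,C=cv2.connectedComponentsWithStats(m)
for i in range(1,N):
    if S[i,4]>150: p=P[L==i];print("cork",C[i].round(),S[i,4],rect(p[:,:2]),np.nanmedian(p[:,2]))
E
```

```text
[659.8859443   -6.15899154  18.96369808] 49.318625404785855 [-0.1977045  -0.03952888 -0.79790061]
cork [600. 110.] 17465 (array([553.1, 173.8]), array([ 83.9, 159.4]), 7.6) 4.61351073677325
cork [329. 245.] 6851 (array([649.8,  -5.8]), array([55.4, 78.5]), -89.0) 4.611667495238407
```

View pics/w6.png

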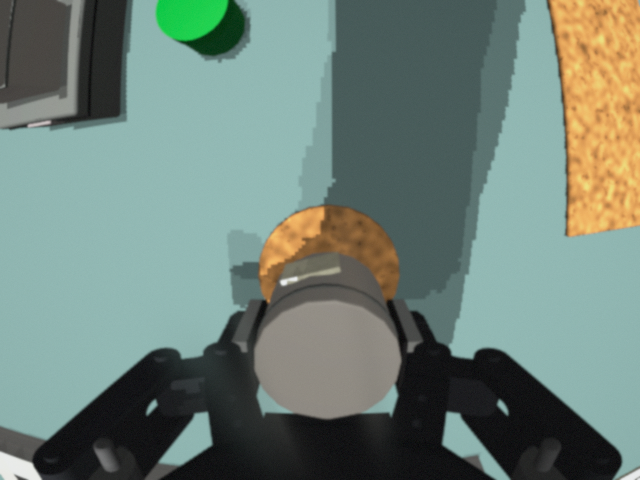

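Emit:
drive_tool:
  steps:
    - [[0,0,0],[0,0.02,0.15],-1]
    - [[0,0,0],[0,0.02,0.3],-1]
    - [[0,0,0],[0,0.02,0.37],-1]
    - [[0,0,0],[0,0.02,0.385],-1]
    - [[0,0,0],[0,0.02,0.395],-1]
    - [[0,0,0],[0,0.02,0.395],-1]

```text
time_s: 16.55
tool_pos: [660.5, -5.8, -21.3]
eef_rot: [-3.14, -0.0, 1.571]
force: [-3.9, 0.0, 5.2]
width: 49.5
```

Emit:
drive_tool:
  steps:
    - [[0,0,0],[0,0,0],1]
    - [[0,0,0],[0,0,0],1]
    - [[0,0,0],[0,0,0],1]
    - [[0,0,0],[0,0,0],1]
    - [[0,0,0],[0,0,-0.2],1]
    - [[0,0,0],[0,0,-0.6],1]
    - [[0,0,0],[0,0,-1],1]
    - [[0,0,0],[0,0,-1],1]

```text
time_s: 17.55
tool_pos: [665.8, -6.5, 85.6]
eef_rot: [3.13, 0.001, 1.571]
force: [0.6, -0.5, 0.4]
width: 85.8
```

Emit:
drive_tool:
  steps:
    - [[0,0,0],[-0.3,-0.3,-0.3],1]
    - [[0,0,0],[-0.6,-0.6,-0.5],1]
    - [[0,0,0],[-0.9,-0.9,-0.5],1]
    - [[0,0,0],[-0.9,-0.9,-0.5],1]

```text
time_s: 18.05
tool_pos: [569.7, -97.7, 128.6]
eef_rot: [-3.141, 0.0, 1.567]
force: [0.5, -0.1, -0.7]
width: 85.3
```

Emit:
drive_tool:
  steps:
    - [[0,0,0.05],[-0.3,-0.3,0],1]
    - [[0,0,0.05],[-0.61,-0.42,0],1]
    - [[0,0,0.05],[-0.61,-0.42,0],1]
    - [[0,0,0.05],[-0.61,-0.42,0],1]

```text
time_s: 18.55
tool_pos: [530.0, -156.3, 127.9]
eef_rot: [3.141, -0.001, 1.545]
force: [-0.4, 0.8, 0.2]
width: 84.9
```

```bash
python3 look.py pics/w7.png; python3 - <<'E'
from h import *
im,d=read_camera("scene");P=world("scene",d);m=(P[...,2]>48)&(P[...,2]<60)&(abs(P[...,0]-660)<40)&(abs(P[...,1]+6)<40);print(rect(P[m][:,:2]))
im,d=read_camera("side");P=world("side",d);m=(P[...,2]>48)&(P[...,2]<60)&(abs(P[...,0]-660)<40)&(abs(P[...,1]+6)<40);print(rect(P[m][:,:2]))
E
```

```text
18.55 [ 530.  -156.3  127.9] [ 3.141e+00 -1.000e-03  1.545e+00] 84.94283624767347
w (42, 50) [331. 136.] 14093 [ 481.3 -153.4] [ 62.6 169.2] -1.8 44.5 [137. 142. 138.]
w (42, 50) [100.  94.] 1214 [ 405.9 -331.7] [35.1 35.2] -72.2 44.5 [84. 83. 80.]
w (88, 102) [326. 258.] 5546 [ 529.5 -156.8] [46.3 46.5] 88.3 94.6 [130. 137. 140.]
scene (41.5, 52) [205. 246.] 76 [ 346.7 -172.4] [28.2 33.2] -1.1 42.2 [190.  71. 149.]
scene (41.5, 52) [240. 280.] 1313 [ 479.7 -155.5] [ 62.2 172.9] -1.9 46.0 [122. 124. 122.]
scene (41.5, 52) [183. 277.] 81 [ 403.  -240.4] [27.3 35.5] -13.7 42.1 [ 77. 186.  37.]
scene (41.5, 52) [133. 298.] 267 [ 404.4 -332.8] [35.2 35.5] -66.0 46.2 [93. 91. 87.]
scene (41.5, 52) [368. 309.] 126 [666.  -16.1] [27.  50.2] 46.9 46.8 [107. 111. 114.]
scene (90, 100) [252. 276.] 573 [ 528.  -159.4] [47.  48.1] -0.5 95.6 [132. 138. 143.]
side (41.5, 52) [403. 258.] 110 [653.6 -18.8] [25.  50.3] -26.4 46.7 [87. 89. 87.]
side (41.5, 52) [314. 313.] 2027 [ 481.7 -154.5] [ 66.6 170.8] -3.1 44.2 [95. 97. 93.]
side (41.5, 52) [282. 404.] 446 [ 406.  -331.9] [34.4 35.3] 70.5 44.5 [78. 77. 72.]
side (90, 100) [352. 290.] 557 [ 529.7 -157.7] [46.1 47.1] 87.9 94.1 [102. 105. 105.]
(array([658.6,  -8.5]), array([48.7, 50.3]), -33.0)
(array([659.2,  -6.8]), array([47.1, 50.3]), 77.4)
```

Emit:
drive_tool:
  steps:
    - [[0,0,0],[-0.005,0,0.2],1]
    - [[0,0,0],[-0.005,0,0.5],1]
    - [[0,0,0],[-0.005,0,0.8],1]
    - [[0,0,0],[-0.005,0,0.9],1]
    - [[0,0,0],[-0.005,0,0.9],1]

```text
time_s: 19.42
tool_pos: [529.1, -157.0, 37.5]
eef_rot: [-3.14, -0.001, 1.545]
force: [-0.7, -0.0, 0.2]
width: 85.1
```

Emit:
drive_tool:
  steps:
    - [[0,0,0],[0,0,0.15],1]
    - [[0,0,0],[0,0,0.2],1]
    - [[0,0,0],[0,0,0.2],1]
    - [[0,0,0],[0,0,0.2],-1]
    - [[0,0,0],[0,0,0.2],-1]
    - [[0,0,0],[0,0,0.2],-1]
    - [[0,0,0],[0,0,0.2],-1]
    - [[0,0,0],[0,0,0.2],-1]
  newtons: 30

```text
time_s: 20.42
tool_pos: [530.0, -157.7, 18.6]
eef_rot: [3.141, 0.0, 1.545]
force: [-0.3, -1.0, 3.7]
width: 46.2
```

Emit:
drive_tool:
  steps:
    - [[0,0,0],[0,0,0],-1]
    - [[0,0,0],[0,0,0],-1]

```text
time_s: 20.68
tool_pos: [530.0, -157.7, 18.6]
eef_rot: [3.14, 0.0, 1.545]
force: [0.1, 0.4, 2.9]
width: 45.8
```

Emit:
drive_tool:
  steps:
    - [[0,0,0],[0,0,-0.2],-1]
    - [[0,0,0],[0,0,-0.5],-1]
    - [[0,0,0],[0,0,-0.8],-1]
    - [[0,0,0],[0.25,0,-0.8],-1]
    - [[0,0,0],[0.5,-0.1,-0.8],-1]
    - [[0,0,0],[0.75,-0.2,-0.8],-1]
    - [[0,0,0],[1,-0.3,-0.8],-1]

```text
time_s: 21.55
tool_pos: [500.7, -55.8, 96.6]
eef_rot: [-3.139, -0.0, 1.544]
force: [-0.8, 0.2, -1.6]
width: 45.8
```

Emit:
drive_tool:
  steps:
    - [[0,0,0],[0.33,-0.1,0],-1]
    - [[0,0,0],[0.67,-0.2,0],-1]
    - [[0,0,0],[1,-0.3,0],-1]

```text
time_s: 21.92
tool_pos: [473.3, 45.0, 96.7]
eef_rot: [-3.139, 0.0, 1.544]
force: [0.0, 0.6, -1.2]
width: 45.9
```

Emit:
drive_tool:
  steps:
    - [[0,0,0],[0.33,-0.1,0],-1]
    - [[0,0,0],[0.67,-0.2,0],-1]
    - [[0,0,0],[1,-0.25,0],-1]

```text
time_s: 22.3
tool_pos: [450.7, 145.4, 96.7]
eef_rot: [-3.139, 0.001, 1.545]
force: [0.3, 0.6, -1.8]
width: 45.6
```

Emit:
drive_tool:
  steps:
    - [[0,0,0],[0.33,-0.1,0],-1]
    - [[0,0,0],[0.67,-0.2,0],-1]
    - [[0,0,0],[1,-0.23,0],-1]

```text
time_s: 22.68
tool_pos: [430.4, 245.8, 96.7]
eef_rot: [-3.139, 0.001, 1.545]
force: [-0.2, -0.9, -0.3]
width: 46.0
```

Emit:
drive_tool:
  steps:
    - [[0,0,0.15],[0.33,0,0],-1]
    - [[0,0,0.3],[0.67,0,0],-1]
    - [[0,0,0.48],[1,0,0],-1]
    - [[0,0,0.48],[1,0,0],-1]
    - [[0,0,0.48],[1,0,0],-1]
    - [[0,0,0.48],[1,0,0],-1]

```text
time_s: 23.42
tool_pos: [434.4, 344.1, 97.5]
eef_rot: [-3.141, 0.001, 1.293]
force: [-0.4, -0.4, -0.6]
width: 45.8
```

```bash
cat > w.py <<'E'
from h import *
import sys
s=read_state();im,d=read_camera("wrist");cv2.imwrite(sys.argv[1],im);print(s["time_s"],s["tool_pos"],s["eef_rot"],s["width"],s["force"])
P=world("wrist",d,s);m=cork(im);N,L,S,C=cv2.connectedComponentsWithStats(m)
for i in range(1,N):
    if S[i,4]>400:
        p=P[L==i];print("cork",C[i].round(),S[i,4],rect(p[:,:2]),np.nanmedian(p[:,2]))
        c=cv2.convexHull(p[:,:2].astype(np.float32));print(cv2.approxPolyDP(c,5,True).reshape(-1,2).round(1).tolist())
E
python3 w.py pics/w8.png
```

```text
23.425 [434.37745035 344.05477494  97.54962652] [-3.14095765e+00  1.13805740e-03  1.29255867e+00] 45.783509806057815 [-0.42992775 -0.39783646 -0.57777245]
cork [335. 224.] 6105 (array([428.1, 352.4]), array([52.4, 68.3]), 72.4) 4.572677121000481
[[461.8999938964844, 375.70001220703125], [412.8999938964844, 391.1000061035156], [393.5, 328.20001220703125], [442.79998779296875, 312.1000061035156]]
cork [155. 326.] 4797 (array([nan, nan]), array([nan,  0.]), nan) 4.516707627723406
[[510.5, 197.60000610351562]]
cork [203. 431.] 747 (array([520.7, 236.9]), array([ 30.1, 282.5]), -43.2) 4.73024446878577
[[629.7000122070312, 146.60000610351562], [619.2000122070312, 165.0], [411.79998779296875, 327.20001220703125], [434.5, 297.29998779296875], [599.2999877929688, 142.39999389648438]]
```

View pics/w8.png

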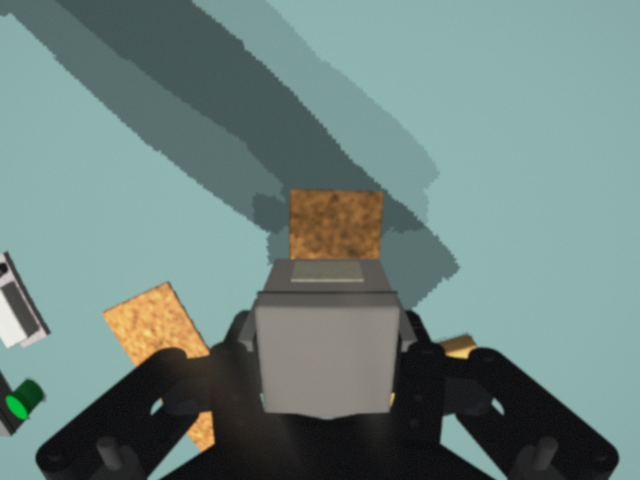

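Emit:
drive_tool:
  steps:
    - [[0,0,0.045],[0.047,0,0.25],-1]
    - [[0,0,0.045],[0.047,0,0.5],-1]
    - [[0,0,0.045],[0.047,0,0.75],-1]
    - [[0,0,0.045],[0.047,0,0.95],-1]
    - [[0,0,0.045],[0.047,0,0.95],-1]
    - [[0,0,0.045],[0.047,0,0.95],-1]

```text
time_s: 24.22
tool_pos: [436.6, 349.6, 4.0]
eef_rot: [3.141, -0.001, 1.269]
force: [0.2, 0.3, -0.7]
width: 46.1
```

Emit:
drive_tool:
  steps:
    - [[0,0,0],[0,0,0.15],-1]
    - [[0,0,0],[0,0,0.22],-1]
    - [[0,0,0],[0,0,0.235],-1]
    - [[0,0,0],[0,0,0.245],-1]
    - [[0,0,0],[0,0,0.245],-1]

```text
time_s: 24.85
tool_pos: [436.2, 349.9, -21.2]
eef_rot: [3.141, -0.001, 1.27]
force: [0.4, 0.0, -0.8]
width: 45.5
```

Emit:
drive_tool:
  steps:
    - [[0,0,0],[-0.01,0,0.005],-1]
    - [[0,0,0],[-0.01,0,0.01],-1]
    - [[0,0,0],[-0.01,0,0.01],-1]

```text
time_s: 25.22
tool_pos: [436.3, 349.5, -21.4]
eef_rot: [3.141, -0.002, 1.27]
force: [0.0, 1.4, 3.7]
width: 45.9
```

Emit:
drive_tool:
  steps:
    - [[0,0,0],[0,0,0],1]
    - [[0,0,0],[0,0,0],1]
    - [[0,0,0],[0,0,0],1]
    - [[0,0,0],[0,0,0],1]
    - [[0,0,0],[0,0,-0.2],1]
    - [[0,0,0],[0,0,-0.6],1]
    - [[0,0,0],[0,0,-1],1]
    - [[0,0,0],[0,0,-1],1]

```text
time_s: 26.22
tool_pos: [438.6, 350.6, 82.3]
eef_rot: [3.136, -0.007, 1.27]
force: [-0.8, 0.4, 0.4]
width: 85.7
```

Emit:
drive_tool:
  steps:
    - [[0,0,0],[-0.3,0,-0.2],1]
    - [[0,0,0],[-0.6,0,-0.2],1]
    - [[0,0,0],[-0.8,0,-0.2],1]
    - [[0,0,0],[-0.8,0,-0.2],1]

```text
time_s: 26.72
tool_pos: [411.0, 271.2, 96.5]
eef_rot: [-3.14, 0.001, 1.268]
force: [-0.1, 1.3, 0.1]
width: 85.5
```

```bash
python3 w.py pics/w9.png; python3 - <<'E'
from h import *
import json
for n in("wrist","side","scene"):
    s=read_state();im,d=read_camera(n);P=world(n,d,s)
    for c,(x,y) in dict(sq=(436,348),rd=(660,-7)).items():
        m=(P[...,2]>51)&(P[...,2]<60)&(abs(P[...,0]-x)<40)&(abs(P[...,1]-y)<40)
        if m.sum()>60: print(n,c,m.sum(),rect(P[m][:,:2]))
E
```

```text
26.725 [411.04034615 271.1995399   96.46287152] [-3.14028938e+00  1.21678378e-03  1.26813071e+00] 85.53446329705675 [-0.11972179  1.29229323  0.08197933]
cork [419. 221.] 2576 (array([435.6, 348.9]), array([66.3, 69.5]), -18.9) 4.647320910397809
[[456.79998779296875, 307.20001220703125], [463.20001220703125, 323.29998779296875], [414.20001220703125, 391.20001220703125], [393.5, 328.20001220703125]]
cork [261. 365.] 8967 (array([nan, nan]), array([nan,  0.]), nan) 4.6424065070588085
[[583.7999877929688, 222.39999389648438]]
cork [527. 349.] 715 (array([492. , 386.4]), array([ 10.2, 193.4]), 35.9) 23.176796478420457
[[416.3999938964844, 325.8999938964844], [573.4000244140625, 438.8999938964844], [555.4000244140625, 438.5]]
wrist sq 4369 (array([436.1, 349.1]), array([45.9, 46.6]), 73.2)
side sq 172 (array([436.9, 347.7]), array([46.6, 49.5]), 71.0)
side rd 320 (array([659.6,  -6.7]), array([49.1, 49.7]), -53.5)
scene sq 241 (array([433.9, 345.6]), array([47.3, 49.6]), -16.6)
scene rd 520 (array([658.8,  -8.6]), array([47.8, 49. ]), -39.5)
```

Emit:
drive_tool:
  steps:
    - [[0,0,-0.3],[0,0,0],1]
    - [[0,0,-0.517],[0,0,0],1]
    - [[0,0,-0.517],[0,0,0],1]

```text
time_s: 27.3
tool_pos: [411.9, 272.9, 97.2]
eef_rot: [-3.141, 0.0, 1.54]
force: [-0.3, 0.6, 0.2]
width: 85.7
```

Emit:
drive_tool:
  steps:
    - [[0,0,0],[-0.5,0.1,0],1]
    - [[0,0,0],[-1,0.2,0],1]
    - [[0,0,0],[-1,0.2,0],1]

```text
time_s: 27.68
tool_pos: [429.5, 169.6, 97.5]
eef_rot: [3.141, 0.001, 1.534]
force: [0.1, 0.7, -0.7]
width: 85.6
```

Emit:
drive_tool:
  steps:
    - [[0,0,0],[-0.5,0.1,0],1]
    - [[0,0,0],[-1,0.2,0],1]
    - [[0,0,0],[-1,0.2,0],1]

```text
time_s: 28.05
tool_pos: [446.5, 69.7, 97.5]
eef_rot: [3.141, 0.0, 1.535]
force: [-0.1, 0.1, -0.0]
width: 85.2
```

Emit:
drive_tool:
  steps:
    - [[0,0,0],[-0.5,0.1,0],1]
    - [[0,0,0],[-1,0.2,0],1]
    - [[0,0,0],[-1,0.2,0],1]

```text
time_s: 28.42
tool_pos: [463.6, -30.3, 97.4]
eef_rot: [3.141, -0.0, 1.536]
force: [-0.8, 0.7, 0.3]
width: 85.7
```

Emit:
drive_tool:
  steps:
    - [[0,0,0],[-0.5,0.1,0],1]
    - [[0,0,0],[-1,0.2,0],1]
    - [[0,0,0],[-1,0.2,0],1]

```text
time_s: 28.8
tool_pos: [480.7, -130.4, 97.3]
eef_rot: [3.141, -0.0, 1.538]
force: [0.3, 0.8, 0.4]
width: 85.5
```

Emit:
drive_tool:
  steps:
    - [[0,0,0],[-0.22,0.03,0],1]
    - [[0,0,0],[-0.22,0.03,0],1]
    - [[0,0,0],[-0.22,0.03,0],1]

```text
time_s: 29.18
tool_pos: [482.1, -149.8, 97.4]
eef_rot: [-3.141, -0.001, 1.542]
force: [0.6, 0.5, 0.6]
width: 85.6
```

```bash
python3 look.py pics/w10.png
```

```text
29.175 [ 482.1 -149.8   97.4] [-3.141e+00 -1.000e-03  1.542e+00] 85.62334915516234
w (42, 50) [322. 235.] 22457 [ 481.6 -153.5] [ 62.6 169.8] -1.9 44.6 [121. 126. 122.]
w (42, 50) [ 75. 158.] 1365 [ 406.  -331.4] [34.5 35.9] -80.2 44.6 [88. 87. 84.]
scene (41.5, 52) [422. 183.] 103 [440.2 333.1] [36.  64.6] 25.6 46.6 [ 98. 102. 104.]
scene (41.5, 52) [245. 282.] 2281 [ 480.3 -155.6] [ 62.2 172.3] -1.9 46.0 [110. 112. 110.]
scene (41.5, 52) [133. 298.] 266 [ 403.2 -333.7] [34.1 36.2] 16.2 46.3 [94. 92. 88.]
scene (41.5, 52) [368. 309.] 130 [666.1 -16.5] [27.4 50.3] 45.5 46.3 [106. 110. 112.]
side (41.5, 52) [282. 174.] 86 [443.1 333.2] [37.  62.4] 24.1 46.1 [88. 91. 89.]
side (41.5, 52) [403. 258.] 109 [653.8 -19.4] [24.9 50.3] -24.9 46.5 [89. 91. 89.]
side (41.5, 52) [322. 312.] 2587 [ 482.1 -154.3] [ 66.  168.4] -1.9 44.2 [87. 88. 84.]
side (41.5, 52) [282. 404.] 446 [ 405.8 -332.2] [34.6 35.2] 72.2 44.5 [78. 78. 72.]
```

View pics/w10.png

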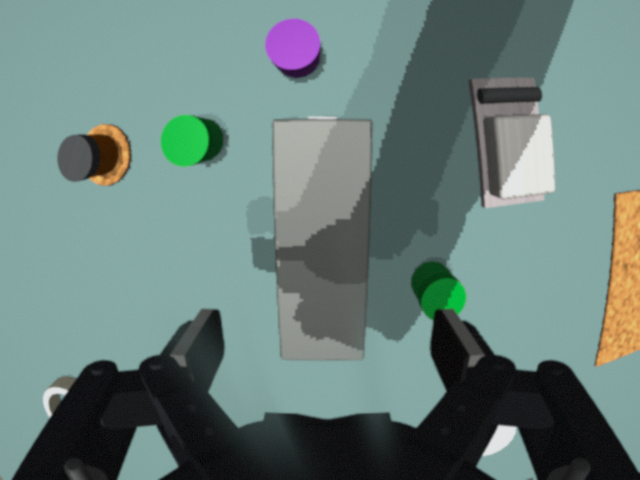

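Emit:
drive_tool:
  steps:
    - [[0,0,0.01],[-0.04,0,0.3],1]
    - [[0,0,0.01],[-0.04,0,0.6],1]
    - [[0,0,0.01],[-0.04,0,0.85],1]
    - [[0,0,0.01],[-0.04,0,0.9],1]
    - [[0,0,0.01],[-0.04,0,0.9],1]

```text
time_s: 29.95
tool_pos: [482.0, -155.7, 7.8]
eef_rot: [3.142, -0.0, 1.536]
force: [0.3, 0.9, 1.0]
width: 85.2
```

Emit:
drive_tool:
  steps:
    - [[0,0,0],[0,0,0.15],1]
    - [[0,0,0],[0,0,0.3],1]
    - [[0,0,0],[0,0,0.39],1]
    - [[0,0,0],[0,0,0.39],1]
    - [[0,0,0],[0,0,0.39],-1]
    - [[0,0,0],[0,0,0.39],-1]
    - [[0,0,0],[0,0,0.39],-1]
    - [[0,0,0],[0,0,0.39],-1]
  newtons: 50

```text
time_s: 30.95
tool_pos: [482.7, -155.7, -30.6]
eef_rot: [3.14, -0.001, 1.535]
force: [0.9, 2.1, 4.4]
width: 61.5
```

Emit:
drive_tool:
  steps:
    - [[0,0,0],[0,0,0],-1]
    - [[0,0,0],[0,0,0],-1]

```text
time_s: 31.2
tool_pos: [482.7, -155.7, -30.6]
eef_rot: [3.14, -0.001, 1.535]
force: [-0.0, 3.7, 5.5]
width: 61.4
```

Emit:
drive_tool:
  steps:
    - [[0,0,0],[0,0,-0.15],-1]
    - [[0,0,0],[0,0,-0.4],-1]
    - [[0,0,0],[0,0,-0.65],-1]
    - [[0,0,0],[0,0,-0.9],-1]
    - [[0,0,0],[0.2,0,-0.9],-1]
    - [[0,0,0],[0.45,0,-0.9],-1]
    - [[0,0,0],[0.7,0.1,-0.9],-1]
    - [[0,0,0],[0.95,0.15,-0.9],-1]

```text
time_s: 32.2
tool_pos: [498.8, -59.8, 56.5]
eef_rot: [-3.138, -0.0, 1.536]
force: [0.6, 0.5, -3.9]
width: 61.0
```

Emit:
drive_tool:
  steps:
    - [[0,0,0],[0.25,0.05,0],-1]
    - [[0,0,0],[0.5,0.1,0],-1]
    - [[0,0,0],[0.75,0.15,0],-1]
    - [[0,0,0],[1,0.2,0],-1]

```text
time_s: 32.7
tool_pos: [521.9, 39.2, 56.3]
eef_rot: [-3.138, 0.0, 1.536]
force: [0.4, 0.2, -4.3]
width: 61.6
```

Emit:
drive_tool:
  steps:
    - [[0,0,0],[0.25,0.02,0],-1]
    - [[0,0,0],[0.5,0.05,0],-1]
    - [[0,0,0],[0.75,0.07,0],-1]
    - [[0,0,0],[0.95,0.07,0],-1]

```text
time_s: 33.2
tool_pos: [532.3, 133.7, 56.5]
eef_rot: [-3.138, 0.001, 1.536]
force: [-0.3, -0.5, -4.8]
width: 61.3
```

Emit:
drive_tool:
  steps:
    - [[0,0,-0.15],[0.2,0,0],-1]
    - [[0,0,-0.31],[0.4,0,0.1],-1]
    - [[0,0,-0.31],[0.4,0,0.3],-1]
    - [[0,0,-0.31],[0.4,0,0.5],-1]
    - [[0,0,-0.31],[0.4,0,0.5],-1]
    - [[0,0,-0.31],[0.4,0,0.5],-1]

```text
time_s: 33.95
tool_pos: [535.4, 172.4, 8.6]
eef_rot: [-3.141, 0.0, 1.698]
force: [0.8, 0.1, -3.5]
width: 61.0
```

```bash
python3 w.py pics/w11.png; python3 - <<'E'
from h import *
for n in("wrist","side","scene"):
    s=read_state();im,d=read_camera(n);P=world(n,d,s)
    m=(P[...,2]>75)&(P[...,2]<97)&(abs(P[...,0]-536)<120)&(abs(P[...,1]-172)<60)
    print(n,m.sum(),rect(P[m][:,:2]),np.percentile(P[m][:,2],[5,50,95]))
E
```

```text
33.95 [535.38134294 172.43405423   8.57272308] [-3.14122449e+00  1.87526130e-04  1.69759569e+00] 61.02686615698246 [ 0.83163107  0.07338908 -3.54719331]
cork [607. 155.] 2927 (array([447.4, 329.1]), array([50.8, 94.6]), 29.9) 4.541445996257153
[[478.1000061035156, 370.6000061035156], [393.79998779296875, 327.5], [457.8999938964844, 305.79998779296875]]
cork [586. 342.] 1576 (array([557.9, 317.5]), array([ 47.5, 182.7]), 78.0) 18.860376310748222
[[554.2999877929688, 411.6000061035156], [515.7999877929688, 233.10000610351562], [583.5999755859375, 324.6000061035156]]
cork [ 72. 369.] 1026 (array([589. ,  29.9]), array([  9.9, 192.5]), -50.8) 4.499074895347661
[[653.5999755859375, -41.599998474121094], [532.0999755859375, 107.69999694824219], [629.7000122070312, -27.899999618530273]]
wrist 66777 (array([505.6, 168.9]), array([113.9, 119.5]), -82.7) [83.3731104  84.48774969 85.68020499]
side 1179 (array([536.2, 162.9]), array([ 99.3, 176.1]), -2.2) [76.68110573 83.92524968 86.2484512 ]
scene 1467 (array([533.9, 172.5]), array([100. , 172.6]), 7.3) [77.29617713 85.87655208 88.37754304]
```

View pics/w11.png

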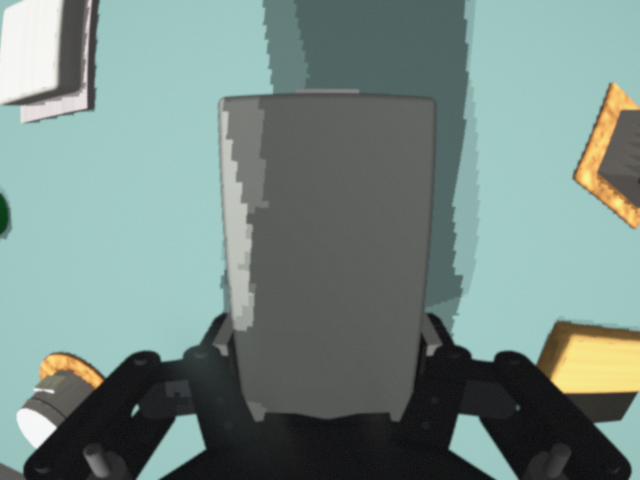

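Emit:
drive_tool:
  steps:
    - [[0,0,0],[0,0.015,0.15],-1]
    - [[0,0,0],[0,0.015,0.28],-1]
    - [[0,0,0],[0,0.015,0.33],-1]
    - [[0,0,0],[0,0.015,0.345],-1]
    - [[0,0,0],[0,0.015,0.35],-1]
    - [[0,0,0],[0,0.015,0.35],-1]

```text
time_s: 34.9
tool_pos: [535.7, 172.1, -25.5]
eef_rot: [-3.139, 0.0, 1.698]
force: [-7.5, -1.7, 5.5]
width: 61.2
```

Emit:
drive_tool:
  steps:
    - [[0,0,0],[0,0,0],1]
    - [[0,0,0],[0,0,0],1]
    - [[0,0,0],[0,0,0],1]
    - [[0,0,0],[0,0,0],1]
    - [[0,0,0],[0,0,-0.2],1]
    - [[0,0,0],[0,0,-0.6],1]
    - [[0,0,0],[0,0,-1],1]
    - [[0,0,0],[0,0,-1],1]

```text
time_s: 35.9
tool_pos: [540.7, 173.2, 78.4]
eef_rot: [3.132, -0.001, 1.698]
force: [0.1, 0.5, -0.0]
width: 85.2
```

Emit:
drive_tool:
  steps:
    - [[0,0,0],[0,0,-0.4],1]
    - [[0,0,0],[0,-0.2,-0.8],1]
    - [[0,0,0],[0,-0.4,-1],1]
    - [[0,0,0],[0,-0.6,-1],1]
    - [[0,0,0],[0,-0.6,-1],1]

```text
time_s: 36.52
tool_pos: [476.7, 164.9, 173.1]
eef_rot: [-3.141, 0.0, 1.698]
force: [0.6, 0.1, -0.7]
width: 85.7
```

```bash
python3 w.py pics/w12.png; python3 - <<'E'
from h import *
for n in("wrist","side","scene"):
    s=read_state();im,d=read_camera(n);P=world(n,d,s);print(n)
    if n!="wrist":cv2.imwrite(f"pics/{n}12.png",im)
    for c,(x,y,a,b,r) in dict(case=(536,172,47.5,56,110),sq=(436,348,51,60,40),rd=(660,-7,51,60,40),jar=(405,-332,42,50,40),clamp=(407,-7,20,40,60),squee=(572,370,18,30,70)).items():
        m=(P[...,2]>a)&(P[...,2]<b)&(abs(P[...,0]-x)<r)&(abs(P[...,1]-y)<min(r,60))
        if m.sum()>60: print(c,m.sum(),*rect(P[m][:,:2]),np.median(P[m][:,2]).round(1))
    hs=cv2.cvtColor(im,cv2.COLOR_BGR2HSV);m=(hs[...,0]>4)&(hs[...,0]<24)&(hs[...,1]>80)&(P[...,2]<9)&(P[...,2]>0)
    for c,(x,y,r) in dict(long=(536,172,112),rnd=(660,-7,45)).items():
        q=m&(abs(P[...,0]-x)<r)&(abs(P[...,1]-y)<62)
        if q.sum()>60: print("cork",c,q.sum(),*rect(P[q][:,:2]))
E
```

```text
36.525 [476.69113768 164.87792426 173.09062494] [-3.14097553e+00  1.22259645e-05  1.69781843e+00] 85.736937942909 [ 0.56538228  0.14201612 -0.6507655 ]
cork [498. 199.] 1459 (array([436.1, 348.7]), array([68.2, 68.6]), -17.9) 4.703985435465825
[[477.79998779296875, 370.3999938964844], [413.8999938964844, 391.70001220703125], [394.1000061035156, 329.29998779296875], [457.70001220703125, 306.70001220703125]]
cork [334. 242.] 3031 (array([536.3, 173.3]), array([ 82.9, 191.3]), 8.0) 4.684399743444203
[[636.4000244140625, 148.3000030517578], [624.0, 227.0], [436.79998779296875, 201.1999969482422], [448.1000061035156, 120.30000305175781]]
cork [509. 319.] 1291 (array([511.7, 330.6]), array([ 13.8, 245.3]), 63.8) 23.506014723088185
[[572.0, 437.6000061035156], [556.5, 437.29998779296875], [463.79998779296875, 217.39999389648438]]
cork [154. 332.] 437 (array([576.5,  38.9]), array([ 28.6, 239.7]), -41.7) 4.649640312302381
[[664.2000122070312, -42.79999923706055], [631.7000122070312, 8.600000381469727], [477.6000061035156, 108.0999984741211], [641.7999877929688, -38.5]]
cork [520. 345.] 535 (
[... 588 characters left out ...]
9.5] 7.1 49.2
sq 175 [436.2 346.3] [45.7 50. ] 72.2 53.9
rd 323 [659.   -7.2] [47. 49.] 74.8 53.7
jar 437 [ 405.6 -331.8] [33.9 35. ] -89.0 44.4
clamp 632 [409.5  -7.7] [54.  79.1] 10.6 30.7
squee 378 [584.3 373.7] [ 69.3 111.6] 89.3 22.9
cork long 327 [536.3 148.2] [ 70.8 196.2] -4.4
cork rnd 294 [660.5 -12.5] [61.  75.1] -6.7
scene
case 1589 [533.6 170. ] [ 66.5 172.1] 7.2 50.8
sq 240 [434.1 346.6] [46.4 48.5] -17.3 55.9
rd 518 [659.   -8.7] [48.3 50.3] -35.4 55.5
jar 259 [ 403.9 -334. ] [34.9 35.7] -26.1 46.0
clamp 620 [406.8  -7.1] [52.1 81.5] 7.7 32.6
squee 741 [589.3 373. ] [ 80.6 112.9] 86.5 24.3
cork long 668 [535.1 170.4] [ 86.  194.1] 8.0
cork rnd 582 [666.4 -11.8] [65.5 77.7] 53.3
```

View pics/w12.png

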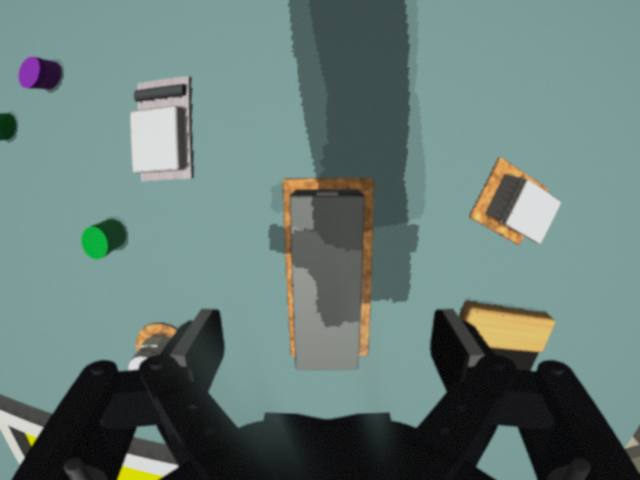

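View pics/side12.png

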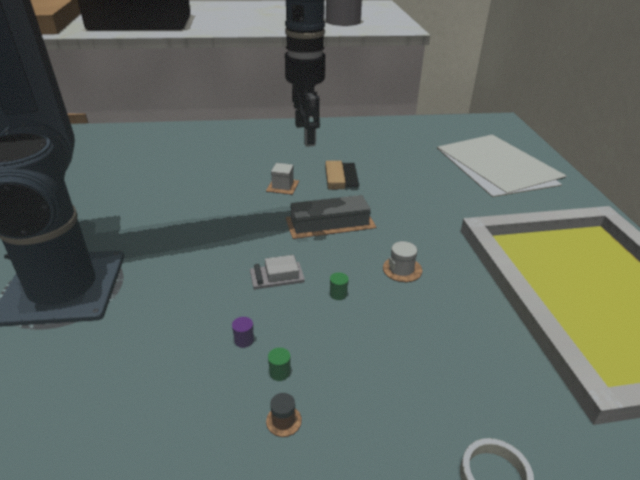

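All four stand on their mats: jar at (283,410), round tub (403,258), case (330,213), square tub (283,178). The clamp, squeegee and look-alikes have not moved.

```bash
python3 -c "
from station import *
s=read_state();print(s['time_s'],s['force'],s['width']);print(sign_off())"
```

```text
36.725 [-0.65987002  0.0274679  -0.08940226] 85.37864839738317
the job is handed in; nothing more can be done
None
```

I took the pile apart in the order jar, round tub, square tub, case. Each now stands upright, lid up, on its own mat. I handed the job in at 36.7 s with the gripper open and clear of everything.

| Thing | Distance from mat centre | Turn out of line with mat |
|---|---|---|
| Jar | about 1 mm | n/a |
| Round tub | about 2.5 mm | n/a |
| Square tub | about 1 mm | about 0.5° |
| Case | about 2.5 mm | under 1° |

The clamp, squeegee and the green and purple look-alikes are still where they were in the first pictures.

- **First grasp missed:** the fingers shut on air just above the jar lid and touched nothing. The cameras put the real finger tips about 35 mm above where the reported tool position puts them. I allowed for that on every later grasp, and all of them held.
- **Camera disagreement:** the three cameras differ by 2–3 mm on absolute positions, so I compared each thing with its mat in the same camera wherever I could.

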